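Zero the hand planer's depth knob and set a six-click cut

TASK

Get the electric hand planer on the table ready for its next pass. The scale on its front depth knob has worn away, so turn the knob clockwise (seen from above), gently, until it just comes up against its zero stop, without forcing it; then open it exactly six clicks anticlockwise. Also swing the red shavings lever right over to the far side, so that the chips fly away from you, then let go of everything and leave the other things on the table where they are.

Things in the scene. Friction and masses are not known exactly. Their poses are not given: they have to be found in the camera images.
- planer: Electric hand planer, blue and black, battery taken off, standing upright on its sole, heavy enough not to slide; 310 mm long, 120 mm wide, 165 mm high. Origin: on the table under the middle of the tool. x points along the tool to its nose (roughly to the robot's left), y to the side that faces the robot, z up.
- knob_grip (a point): Point on the vertical axis of the depth knob at the height to grip it, 112 mm above the table, 105 mm ahead of the planer's origin; it does not turn with the knob. The knob is a plain black fluted cylinder, 46 mm in diameter, from 88 to 129 mm above the table, without marks; the collar below it is 60 mm in diameter and ends at 84 mm. The housing stands 45 mm and more from the axis, up to 108 mm high.
- knob_top (a point): Top of the knob on its axis. A spring detent gives 18 clicks a turn, 20 degrees each. Leaving a notch takes about 0.24 N m; this falls to nothing half-way to the next notch, then the detent pulls the knob on by as much until it drops in. Let go, it stays in its notch. It starts two to four clicks open. Clockwise from above (negative about z) closes it, anticlockwise opens it.
- front_shoe: Aluminium front shoe under the nose, 104 x 82 x 12 mm; origin under its centre. The knob lifts it by 0.1 mm a click: level with the planer's origin at the zero stop, 0.6 mm above it at six clicks. The zero stop is at notch 0; against it the torque climbs steadily, by about 5 N m per rad, instead of falling as it does between notches. Pressing on it with more than 0.9 N m damages it.
- lever_pivot (a point): Point on the vertical pivot of the shavings lever, at the middle height of the lever's tab (130 mm above the table), over the planer's origin.
- lever_tab (a point): Middle of the red upright tab of the shavings lever, 33 mm from the pivot, on the nose side of it. The tab is 8 mm thick (along the swing), 14 mm wide (along the lever) and stands from 112 to 145 mm above the table; the housing below it is 108 mm high. The handle stands 30 mm and more behind the pivot, up to 162 mm high.
- shavings_lever (a joint): Angle of the shavings lever: 0 = tab right over on the near side (planer's +y, facing the robot), 1.745 = right over on the far side. It turns clockwise seen from above as it grows, moves with 2 N at the tab and stays where it is left.
- battery_pack: Black tool battery, 76 x 118 x 64 mm, left of the planer. Leave alone.
- spectacles: Safety spectacles, 141 x 142 x 42 mm, to the right of the planer. Leave alone.
- tape_measure: Yellow tape measure, 68 x 102 x 36 mm, to the left. Leave alone.
- pencil: Red carpenter's pencil, 171 mm long, to the left. Leave alone.
- mug: Stoneware mug, 87 x 117 x 91 mm, at the back. Leave alone.
- driver_red: Red-handled screwdriver, 219 mm long, behind the planer. Leave alone.

How it is judged:
By the outcome, as a careful person would: the job done as asked, in the order asked, and still so for the second after the job is handed in, with the robot touching nothing.
It also fails if it takes over 72 s, if anything falls off the work surface, if the arm or the gripper's body presses on something with over 40 N, if the wrist force passes 120 N, or if a joint passes its speed limit or range.

ROBOT

A 6-joint arm with a two-finger parallel gripper is mounted at the origin on a cart in front of the work surface, level with it; the furniture and walls round the work are solid. World frame = base frame: x ahead of the robot, y to its left, z up, the work surface at z = 0. Lengths are in m, angles in rad, forces in N, time in s.
With the tool pointing down it reaches from about 0.35 to 0.975 m from the base axis. Payload 4.9 kg.
Tool frame: the origin (TCP) lies at the very end of the fingers, on their centre line; the grasp point (between the pads) lies 19 mm behind it; z points along the fingers, y is the line along which they close (so a half turn about z gives the same grasp; the last joint's range is limited). The gripper opens to 85 mm and grips with 20 to 120 N. Pads are 22 mm wide; open, the fingers measure 114 mm over their backs; the gripper's body (76 mm by 85 mm) begins 54 mm behind the grasp point. The pads swing forward as they close: fully open they stand 13 mm farther back than shut.
Start: joints at [-1.257, 0.053, 1.613, -0, 1.476, -0.119], TCP at [0.262, -0.567, 0.202] pointing down, gripper open.
Joint ranges: [-3.01, 3.01], [-1.01, 2.22], [0.06, 2.58], [-1.02, 4.17], [0.09, 2.62], [-3.14, 3.14]. Speed limits (rad/s): [2.57, 2.57, 3.14, 3.14, 3.14, 3.14].

INTERFACE

Orientations are given as a rotation vector (axis times angle).
In Python, from station import get_obs, get_image, finish_job gives the robot as it stands. The module is installed in compiled form; this text tells all that it offers.
- The arm moves only by the tool carry_out, never from a script. Its argument "rows" is a list of rows, each a list of 7 numbers: the turn, a rotation vector about the tool's x, y, z as a fraction of full scale, then the shift along the tool's x, y, z as a fraction of full scale, then the closure, from -1 (fully open) to 1 (shut). A call has 1 to 5 rows; each row is the pose to reach, as a shift and turn from the pose commanded when the call began, along the tool's axes at that moment, turning the shorter way round; what a row does not reach only later rows make up. Full scale, the value 1, is 300 mm for a shift and pi rad for a turn. A row lasts 1/10 s, in which the tool goes at most 50 mm and 8.59 degrees, less where a joint would pass 70% of its speed; a pose out of reach is approached as far as the arm can. A call with a number of a shift or a turn outside -1 to 1 is refused whole. A call with a gripper value outside its range is refused whole. The fingers move at their own pace and stop on an object; "force" is the grip in N (left out, the last holds). Time passes only in rows, so rows that repeat a pose let the fingers close. It gives the time, the measured TCP pose, the force, the opening and the grip force at its end, in the units of the state.
- get_obs(): the state, without advancing time (a new reading comes with each control period).
- get_image(name): name is "scene" or "top"; returns a dict with "img" (420x560x3 uint8, blue, green, red), "mtx" (3x3 intrinsics, pixels), "R" (3x3) and "t" (3): a world point X has camera coordinates R X + t. Camera axes: x right, y down, z forward; pixel columns grow to the right and rows downward; lengths in m; the calibration is good to about 2 mm. A picture is of the moment at which its call begins. There is no depth.
- finish_job(): hands the job in; it is judged then, once.
The state is a dict: "t": time; "q": joint angles; "dq": joint speeds; "effort": joint torques, N m; "tool_pos": TCP position; "tool_rot": TCP orientation; "contact_force": force on the tool from outside, world axes, zero at the start; "wrist_torque": the same for the moment, N m; "opening": finger opening in m; "grip_force": force on a finger pad.
Only numpy, scipy, OpenCV 4.12 (cv2) and the standard library are available. Lean on these libraries where they do the work, as an engineer would, in place of code of your own. Each camera call takes 0.05 s, during which the arm holds its last target. There are 200 camera calls.

## Working session

There is one attempt and no reset: what is moved stays moved. The work goes in short steps, Python scripts to look and compute and a tool call to move; the robot and the scene stay as the last step left them, time stands still between calls to the robot, and variables do not carry over. Pictures are saved under pics/ and viewed, at most 10 in all, crops included, and the job is handed in when it is done.

Besides the shell and the picture viewer there is one more tool, called after "Emit:" as name(argument=value, ...), one argument or row to a line, values as JSON. carry_out: Moves the arm, as the interface text tells. Shift numbers are shares of 300 mm and turn numbers shares of pi rad, none past 1 either way. Its arguments: {"type":"object","properties":{"rows":{"type":"array"},"force":{"type":"number"}},"required":["rows"]}

```bash
mkdir -p pics
python3 - <<'E'
from station import *
import cv2
for n in("scene","top"):
    d=get_image(n);cv2.imwrite(f"pics/{n}0.png",d["img"]);print(n,d["mtx"].round(1).tolist(),d["R"].round(3).tolist(),d["t"].round(3).tolist())
o=get_obs();print(o)
E
```

```text
scene [[512.4, 0.0, 273.5], [0.0, 512.4, 216.7], [0.0, 0.0, 1.0]] [[0.498, -0.867, -0.018], [-0.66, -0.365, -0.657], [0.563, 0.339, -0.754]] [-0.294, 0.488, 1.482]
top [[436.1, 0.0, 273.8], [0.0, 436.1, 206.2], [0.0, 0.0, 1.0]] [[0.006, -1.0, 0.003], [-0.979, -0.006, -0.201], [0.201, -0.001, -0.98]] [0.02, 0.626, 1.097]
{'t': 0.1, 'q': array([-1.25702261e+00,  5.32919289e-02,  1.61415607e+00,  1.29762700e-07,
        1.47602932e+00, -1.19018325e-01]), 'dq': array([-0.00070389, -0.00117775, -0.00366612, -0.00089281,  0.00052203,
       -0.00047703]), 'effort': array([ 2.55164068e-04, -3.94906175e+01, -3.71363604e+01, -1.45647259e-04,
        3.89183508e-03, -9.43529756e-06]), 'tool_pos': array([ 0.26192462, -0.56677822,  0.20058573]), 'tool_rot': array([-3.06649118e+00, -6.74132048e-01,  2.87450415e-04]), 'contact_force': array([-0.18703133, -0.02617227,  0.03572912]), 'wrist_torque': array([-0.02862754, -0.01712707, -0.00882477]), 'grip_force': 0.0, 'opening': 0.08512636661333937}
```

View pics/scene0.png

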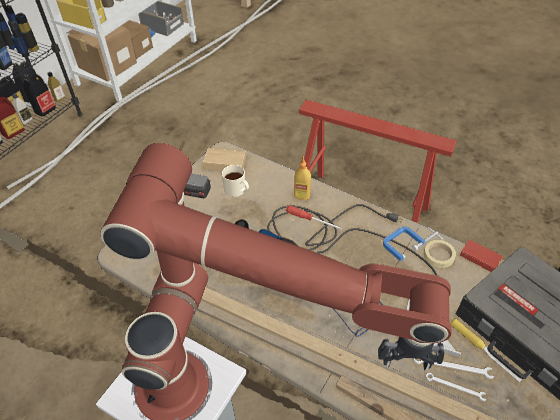

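View pics/top0.png

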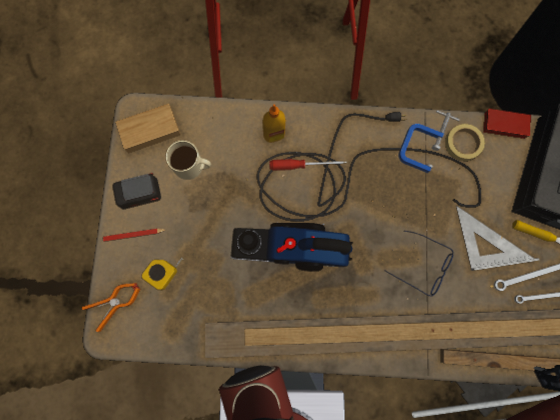

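The top view shows the planer with its knob near (249,241) and the red lever near (288,244). The arm hides most of the planer in the scene view. I'll zoom in on the top view.

```bash
cat > h.py <<'E'
import numpy as np,cv2
from station import *
from scipy.spatial.transform import Rotation as Ro
def ray(d,u,v,z):
    c=-d["R"].T@d["t"]; r=d["R"].T@np.linalg.solve(d["mtx"],[u,v,1.]); return c+r*(z-c[2])/r[2]
def proj(d,X):
    p=d["mtx"]@(d["R"]@np.asarray(X)+d["t"]); return p[:2]/p[2]
E
python3 - <<'E'
from h import *
d=get_image("top");im=d["img"]
c=im[210:285,220:365];cv2.imwrite("pics/c1.png",cv2.resize(c,None,fx=5,fy=5,interpolation=cv2.INTER_CUBIC))
b,g,r=[im[...,i].astype(int) for i in range(3)]
m=(r>110)&(g<70)&(b<70);m[:, :260]=0;m[:,320:]=0;m[:220]=0;m[280:]=0
ys,xs=np.nonzero(m);print(len(xs),xs.min(),xs.max(),ys.min(),ys.max(),xs.mean(),ys.mean())
for y in range(232,256):print(y,''.join('#' if m[y,x] else '.' for x in range(268,308)))
print(ray(d,249,241,.129),ray(d,290,243,.13))
E
```

```text
128 277 314 236 251 289.0234375 244.5546875
232 ........................................
233 ........................................
234 ........................................
235 ........................................
236 ........................................
237 ........................................
238 ....................####................
239 ...................#######..............
240 ..................#########.............
241 .................#####.#####............
242 .................####...####............
243 .................####...####............
244 .................####...###.............
245 ................###########.............
246 ..............#############.............
247 .............#############..............
248 ..........#########..###................
249 .........########.......................
250 .........######.........................
251 ..........##.#..........................
252 ........................................
253 ........................................
254 ........................................
255 ........................................
[0.5240203  0.08415871 0.129     ] [ 0.51955734 -0.01699638  0.13      ]
```

View pics/c1.png

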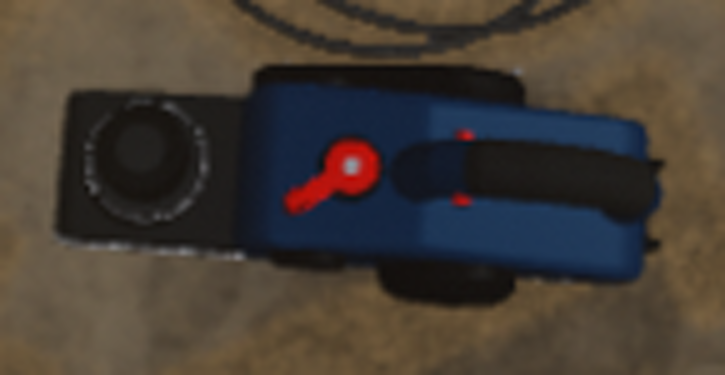

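Run:
```python
from h import *
d=get_image("top")
k=ray(d,220+140/5,210+150/5,.129);c=ray(d,220+147/5,210+160/5,.084);p=ray(d,290.4,243.2,.114);t=ray(d,279.5,249.7,.145)
print(k,c,p,t,np.linalg.norm((k-p)[:2]),np.linalg.norm((c-p)[:2]),np.linalg.norm((t-p)[:2]))
for z,(u,v) in [(.129,(248,240))]:pass
x=(c-p)[:2];print(np.degrees(np.arctan2(x[1],x[0])))
# knob dark-disc fit
g=cv2.cvtColor(d["img"],cv2.COLOR_BGR2GRAY)[225:260,230:270];print(g[::2,::2])
```

```text
[0.52648543 0.08667022 0.129     ] [0.52699946 0.08557468 0.084     ] [ 0.52097163 -0.01862187  0.114     ] [0.50132853 0.00905182 0.145     ] 0.10543635861806122 0.10437076584672053 0.033936473261250925
86.68909553001083
[[ 95  97  97  96  96  95  97  97  94  93  95  97  95  94  90  87  90  93
   93  93]
 [ 96  98  89  88  82  82  86  87  82  82  79  85  93  93  91  89  90  93
   93  88]
 [ 98  99  34  27  30  30  30  29  38  39  32  29  29  29  29  36  37  38
   50  48]
 [ 95  83  26  29  31  30  30  25  31  22  23  47  71  33  30  29  30  30
   29  25]
 [100  80  25  30  30  36  31  23  21  23  22  22  24  47  33  29  30  28
   29  25]
 [ 98  67  25  29  37  35  22  24  30  32  28  21  23  28  29  41  30  29
   28  24]
 [ 94  59  26  30  41  22  22  30  33  32  33  27  22  23  31  43  28  29
   29  24]
 [ 97  55  27  29  51  22  22  32  33  34  32  31  22  24  29  53  29  30
   29  22]
 [ 97  46  26  28  44  22  22  31  33  33  34  28  23  22  28  56  28  30
   28  22]
 [ 97  43  27  26  51  21  23  25  32  33  30  22  22  21  31  89  28  29
   30  23]
 [ 96  34  27  28  41  26  22  23  24  23  23  24  20  22  33  51  29  29
   29  22]
 [ 92  29  27  30  82  34  25  22  23  24  22  22  21  31  38  50  30  29
   29  22]
 [ 92  28  27  30  25  37  33  27  21  21  20  25  32  40  47  30  29  29
   27  21]
 [ 90  26  28  31  29  24  41  35  34  33  34  34  37  80  28  29  30  29
   28  23]
 [ 82  25  28  31  31  29  23  37  50  44  48  54  50  30  29  30  29  29
   25  23]
 [ 72  24  27  30  29  30  30  27  26  26  26  28  30  29  28  30  30  29
   25  24]
 [ 90  60  43  31  26  27  27  28  27  28  28  29  29  30  29  29  29  29
   25  23]
 [ 94  95  87  92 113  98 124  96  71  67  58  66  55  73  55  34  36  24
   22  21]]
```

The knob axis is at about (0.527, 0.086), the lever pivot at about (0.521, -0.019), and the planer yaw is about 86.7°. I'm moving towards the knob now.

Emit:
carry_out(
  rows=[
    [0, 0, 0, 0.14, -0.13, 0, -0.41],
    [0, 0, 0, 0.28, -0.26, -0.05, -0.41],
    [0, 0, 0, 0.42, -0.39, -0.05, -0.41],
    [0, 0, 0, 0.56, -0.52, -0.05, -0.41],
    [0, 0, 0, 0.58, -0.54, -0.05, -0.41],
  ],
)

```text
t: 0.7
tool_pos: [0.3527, -0.345, 0.2167]
tool_rot: [-3.068, -0.676, -0.001]
contact_force: [0.1, -0.0, -0.1]
opening: 0.0602
grip_force: 0.0
```

Emit:
carry_out(
  rows=[
    [0, 0, 0, 0.14, -0.13, 0, -0.41],
    [0, 0, 0, 0.28, -0.26, 0, -0.41],
    [0, 0, 0, 0.42, -0.39, 0, -0.41],
    [0, 0, 0, 0.56, -0.52, 0, -0.41],
    [0, 0, 0, 0.57, -0.53, 0, -0.41],
  ],
)

```text
t: 1.2
tool_pos: [0.4412, -0.1285, 0.2167]
tool_rot: [-3.067, -0.678, -0.001]
contact_force: [0.3, 0.0, 0.0]
opening: 0.0605
grip_force: 0.0
```

```bash
cat >> h.py <<'E'
def go(x,y,z,psi):
    "shift/turn in tool axes and units to bring TCP to x,y,z, tool x-axis at yaw psi deg, pointing down"
    o=get_obs();R=Ro.from_rotvec(o["tool_rot"]);T=Ro.from_euler("z",psi,degrees=True)*Ro.from_euler("x",180,degrees=True)
    print("turn",((R.inv()*T).as_rotvec()/np.pi).round(4),"shift",(R.inv().apply(np.array([x,y,z])-o["tool_pos"])/.3).round(4))
def st():
    o=get_obs();R=Ro.from_rotvec(o["tool_rot"]).as_matrix()
    print(round(o["t"],2),o["tool_pos"].round(4),"yaw",np.degrees(np.arctan2(R[1,0],R[0,0])).round(2),"tilt",R[:2,2].round(4),"F",o["contact_force"].round(2),"M",o["wrist_torque"].round(3),"open",round(o["opening"],4),"grip",round(o["grip_force"],1),"q6",o["q"][5].round(2),"eff6",o["effort"][5].round(3))
E
python3 -c "
from h import *
st();go(.527,.086,.20,41.7)"
```

```text
1.2 [ 0.4412 -0.1285  0.2167] yaw 24.91 tilt [0.0006 0.0004] F [0.27 0.02 0.02] M [ 0.024 -0.05  -0.053] open 0.0605 grip 0.0 q6 0.69 eff6 -0.479
turn [ 0.     -0.0002 -0.0933] shift [ 0.5606 -0.5279  0.0562]
```

Emit:
carry_out(
  rows=[
    [0, 0, -0.045, 0.14, -0.13, 0, -0.41],
    [0, 0, -0.093, 0.28, -0.26, 0, -0.41],
    [0, 0, -0.093, 0.42, -0.39, 0, -0.41],
    [0, 0, -0.093, 0.55, -0.52, 0.05, -0.41],
    [0, 0, -0.093, 0.55, -0.52, 0.05, -0.41],
  ],
)

```text
t: 1.7
tool_pos: [0.5253, 0.0828, 0.2011]
tool_rot: [-2.935, -1.118, 0.0]
contact_force: [-0.3, -0.8, -1.2]
opening: 0.0605
grip_force: 0.0
```

Emit:
carry_out(
  rows=[
    [0, 0, 0, 0, 0, 0, -0.41],
    [0, 0, 0, 0, 0, 0, -0.41],
  ],
)

```text
t: 1.9
tool_pos: [0.5247, 0.0797, 0.2012]
tool_rot: [2.937, 1.116, -0.002]
contact_force: [1.1, 0.3, -0.5]
opening: 0.0603
grip_force: 0.0
```

```bash
python3 -c "
from h import *
st();go(.527,.086,.0935,41.7)"
```

```text
1.9 [0.5247 0.0797 0.2012] yaw 41.61 tilt [-0.0013 -0.0006] F [ 1.1   0.32 -0.54] M [-0.035  0.009  0.026] open 0.0603 grip 0.0 q6 0.86 eff6 0.013
turn [-0.0001  0.0004 -0.0005] shift [ 0.0201 -0.0103  0.359 ]
```

Emit:
carry_out(
  rows=[
    [0, 0, 0, 0.02, -0.01, 0.12, -0.41],
    [0, 0, 0, 0.02, -0.01, 0.2, -0.41],
    [0, 0, 0, 0.02, -0.01, 0.2, -0.41],
    [0, 0, 0, 0.02, -0.01, 0.2, -0.41],
  ],
)

```text
t: 2.3
tool_pos: [0.5275, 0.0847, 0.1422]
tool_rot: [2.938, 1.111, -0.0]
contact_force: [-0.4, -0.5, 0.3]
opening: 0.0602
grip_force: 0.0
```

```bash
python3 -c "
from h import *
st();go(.527,.086,.0935,41.7)
for n in ('top','scene'):
  d=get_image(n);u=proj(d,[.527,.086,.129]).astype(int);print(u)
  c=d['img'][u[1]-50:u[1]+50,u[0]-65:u[0]+65];cv2.imwrite(f'pics/{n}2.png',cv2.resize(c,None,fx=4,fy=4,interpolation=cv2.INTER_CUBIC))
a=[cv2.imread(f'pics/{n}2.png') for n in ('top','scene')]
cv2.imwrite('pics/d2.png',cv2.resize(np.hstack(a),None,fx=.75,fy=.75))"
```

```text
2.3 [0.5275 0.0847 0.1422] yaw 41.44 tilt [ 0.     -0.0002] F [-0.41 -0.52  0.26] M [ 0.032  0.018 -0.005] open 0.0602 grip 0.0 q6 0.87 eff6 -0.002
turn [ 0.0001  0.     -0.0014] shift [ 0.0018 -0.0045  0.1625]
[248 239]
[241 224]
```

View pics/d2.png

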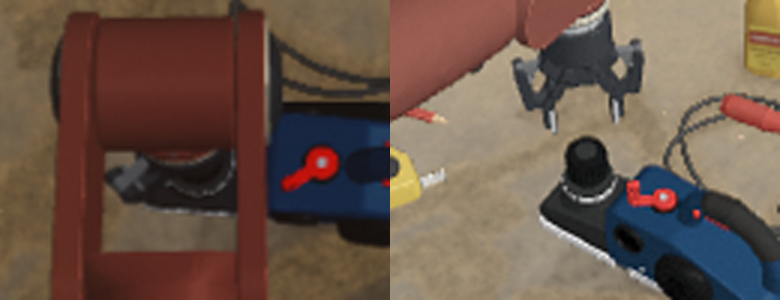

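The scene view shows the open fingers straddling the knob, with their tips centred above its top (crop pixel ~587,140). I'll go down and grip.

Emit:
carry_out(
  rows=[
    [0, 0, 0, 0, -0.004, 0.08, -0.41],
    [0, 0, 0, 0, -0.004, 0.16, -0.41],
    [0, 0, 0, 0, -0.004, 0.16, -0.41],
    [0, 0, 0, 0, -0.004, 0.16, -0.41],
  ],
)

```text
t: 2.8
tool_pos: [0.5275, 0.0865, 0.0951]
tool_rot: [2.937, 1.113, 0.002]
contact_force: [0.3, -0.3, 0.1]
opening: 0.0599
grip_force: 0.0
```

```bash
python3 -c "
from h import *
st()"
```

```text
2.8 [0.5275 0.0865 0.0951] yaw 41.52 tilt [ 0.0015 -0.    ] F [ 0.25 -0.31  0.15] M [-0.036  0.023 -0.014] open 0.0599 grip 0.0 q6 0.87 eff6 -0.001
```

Emit:
carry_out(
  rows=[
    [0, 0, 0, 0, 0, 0, 0.2],
    [0, 0, 0, 0, 0, 0, 0.2],
    [0, 0, 0, 0, 0, 0, 0.2],
    [0, 0, 0, 0, 0, 0, 0.2],
    [0, 0, 0, 0, 0, 0, 0.2],
  ],
  force=50,
)

```text
t: 3.3
tool_pos: [0.5301, 0.0869, 0.0985]
tool_rot: [2.935, 1.113, 0.012]
contact_force: [0.1, 0.1, 8.8]
opening: 0.0342
grip_force: 4.1
```

```bash
python3 -c "
from h import *
st()"
```

```text
3.3 [0.5301 0.0869 0.0985] yaw 41.54 tilt [0.008  0.0005] F [0.12 0.11 8.78] M [ 0.116  0.065 -0.006] open 0.0342 grip 4.1 q6 0.87 eff6 0.004
```

```bash
python3 -c "
from h import *
a=[]
for n in ('top','scene'):
  d=get_image(n);u=proj(d,[.527,.086,.129]).astype(int);print(u,proj(d,get_obs()['tool_pos']))
  a.append(cv2.resize(d['img'][u[1]-50:u[1]+50,u[0]-45:u[0]+45],None,fx=4.4,fy=4.4,interpolation=cv2.INTER_CUBIC))
cv2.imwrite('pics/d3.png',np.hstack(a))"
```

```text
[248 239] [248.59028862 240.07969858]
[241 224] [241.94247518 229.1057561 ]
```

View pics/d3.png

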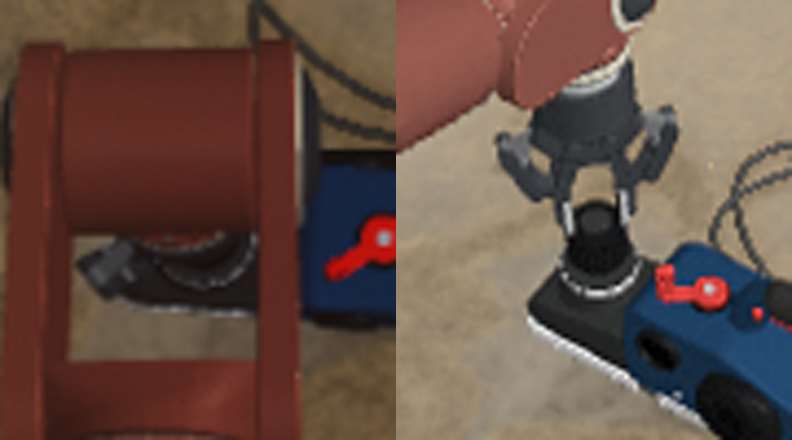

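```bash
python3 -c "
from h import *
st()
d=get_image('scene');c=d['img'][200:258,205:283]
cv2.imwrite('pics/d4.png',cv2.resize(cv2.convertScaleAbs(c,alpha=1.8,beta=10),None,fx=10,fy=10,interpolation=cv2.INTER_CUBIC))
for X in ([.527,.086,.129],[.527,.086,.088],[.527,.086,.084],[.521,-.019,.114]):print(X,proj(d,X).round(1))"
```

```text
3.4 [0.5301 0.0869 0.0985] yaw 41.54 tilt [0.008  0.0005] F [0.19 0.72 8.79] M [ 0.129  0.097 -0.011] open 0.0346 grip 4.1 q6 0.87 eff6 0.004
[0.527, 0.086, 0.129] [241.1 224. ]
[0.527, 0.086, 0.088] [241.9 231.8]
[0.527, 0.086, 0.084] [242.  232.6]
[0.521, -0.019, 0.114] [267.5 240. ]
```

View pics/d4.png

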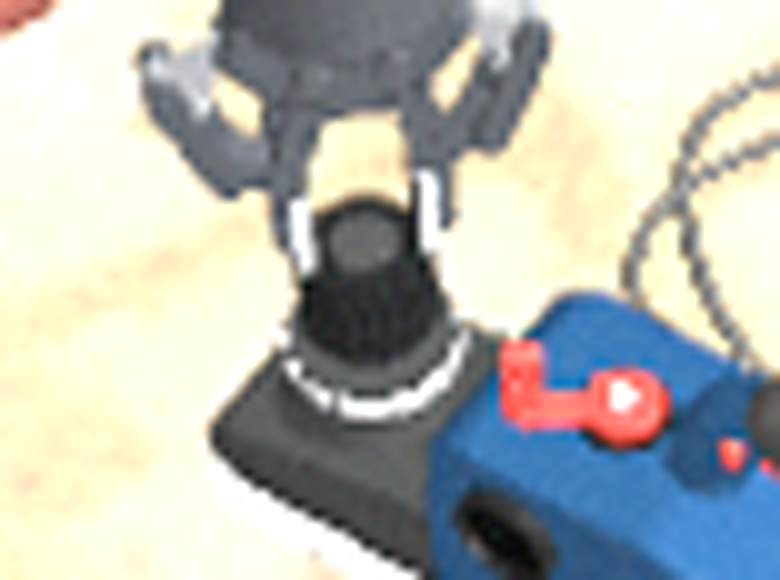

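The visible pad tips sit on the knob's rim, at crop pixels (305,272) and (432,255), which puts them at z≈0.13. So the tips are higher than the reported TCP suggests. I'll open, go lower in a guarded step and look again.

Emit:
carry_out(
  rows=[
    [0, 0, 0, 0, 0, 0, -0.41],
    [0, 0, 0, 0, 0, 0, -0.41],
    [0, 0, 0, 0, 0, 0, -0.41],
    [0, 0, 0, 0, 0, 0.033, -0.41],
    [0, 0, 0, 0, 0, 0.033, -0.41],
  ],
)

```text
t: 3.95
tool_pos: [0.5252, 0.0866, 0.0816]
tool_rot: [-2.936, -1.114, 0.005]
contact_force: [-0.7, -0.1, -1.2]
opening: 0.0599
grip_force: 0.0
```

```bash
python3 -c "
from h import *
st()
d=get_image('scene');c=d['img'][195:253,205:283]
cv2.imwrite('pics/d5.png',cv2.resize(cv2.convertScaleAbs(c,alpha=1.8,beta=10),None,fx=10,fy=10,interpolation=cv2.INTER_CUBIC))
o=get_obs();R=Ro.from_rotvec(o['tool_rot'])
for s in (-.03,.03):
  for b in (.0,.01,.02,.03,.04):print(s,b,(proj(d,o['tool_pos']+R.apply([-.011,s,-b]))-[205,195])*10)"
```

```text
3.95 [0.5252 0.0866 0.0816] yaw 41.54 tilt [-0.0036 -0.0001] F [-0.74 -0.14 -1.22] M [-0.052  0.008 -0.003] open 0.0599 grip 0.0 q6 0.87 eff6 -0.0
-0.03 0.0 [283.76758456 420.59911964]
-0.03 0.01 [281.53369625 401.9288187 ]
-0.03 0.02 [279.2802684  383.09521105]
-0.03 0.03 [277.00704353 364.09614466]
-0.03 0.04 [274.7137596  344.92942949]
0.03 0.0 [458.31094349 391.03788489]
0.03 0.01 [456.84326955 372.31774268]
0.03 0.02 [455.36281216 353.43454786]
0.03 0.03 [453.86940357 334.38616083]
0.03 0.04 [452.36287308 315.17040439]
```

View pics/d5.png

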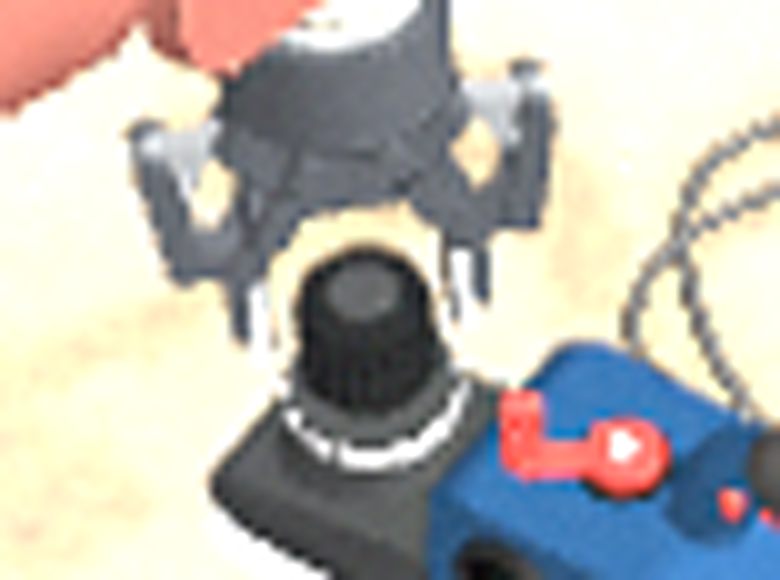

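The left tip is at about (250,350) and the right at about (470,310). That puts both roughly 28 mm above nominal, at z≈0.118. I'll keep going down in guarded steps.

Emit:
carry_out(
  rows=[
    [0, 0, 0, 0.005, 0, 0.033, -0.41],
    [0, 0, 0, 0.005, 0, 0.033, -0.41],
    [0, 0, 0, 0.005, 0, 0.033, -0.41],
  ],
)

```text
t: 4.3
tool_pos: [0.5275, 0.0877, 0.0732]
tool_rot: [-2.937, -1.114, 0.002]
contact_force: [0.0, 0.6, 0.0]
opening: 0.0603
grip_force: 0.0
```

```bash
python3 -c "
from h import *
st()"
```

```text
4.3 [0.5275 0.0877 0.0732] yaw 41.54 tilt [-0.0013 -0.    ] F [0.   0.59 0.04] M [ 0.091  0.016 -0.037] open 0.0603 grip 0.0 q6 0.87 eff6 0.001
```

Emit:
carry_out(
  rows=[
    [0, 0, 0, 0, 0, 0.03, -0.41],
    [0, 0, 0, 0, 0, 0.03, -0.41],
    [0, 0, 0, 0, 0, 0.03, -0.41],
  ],
)

```text
t: 4.6
tool_pos: [0.5275, 0.0877, 0.0644]
tool_rot: [-2.937, -1.114, 0.001]
contact_force: [-0.6, 0.2, -0.0]
opening: 0.06
grip_force: 0.0
```

```bash
python3 -c "
from h import *
st()
d=get_image('scene');c=d['img'][195:253,205:283]
cv2.imwrite('pics/d6.png',cv2.resize(cv2.convertScaleAbs(c,alpha=1.8,beta=10),None,fx=10,fy=10,interpolation=cv2.INTER_CUBIC))"
```

```text
4.6 [0.5275 0.0877 0.0644] yaw 41.53 tilt [-0.0009 -0.    ] F [-0.64  0.21 -0.01] M [-0.003  0.001 -0.021] open 0.06 grip 0.0 q6 0.87 eff6 -0.0
```

View pics/d6.png

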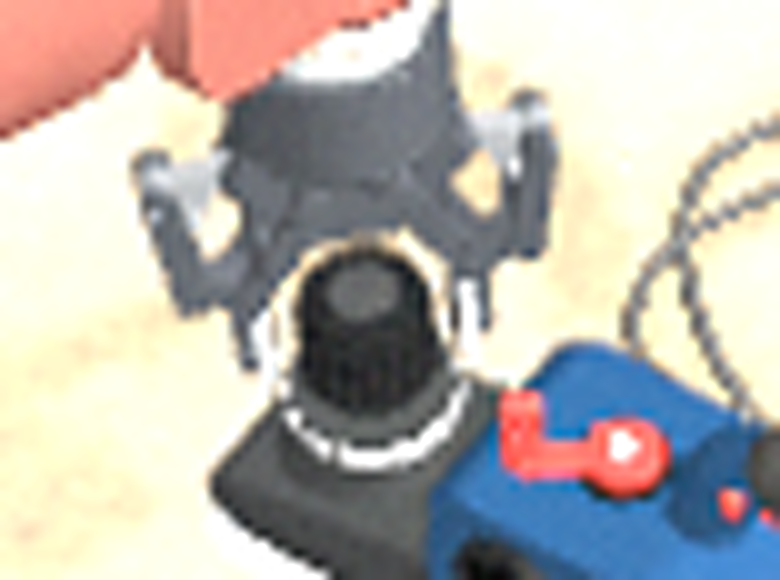

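The tips are now beside the knob's lower half, at (268,375) and (470,350), with nothing in contact. I'll grip.

Emit:
carry_out(
  rows=[
    [0, 0, 0, 0, 0, 0, 0.2],
    [0, 0, 0, 0, 0, 0, 0.2],
    [0, 0, 0, 0, 0, 0, 0.2],
    [0, 0, 0, 0, 0, 0, 0.2],
    [0, 0, 0, 0, 0, 0, 0.2],
  ],
  force=50,
)

```text
t: 5.15
tool_pos: [0.5285, 0.0872, 0.0656]
tool_rot: [2.936, 1.113, 0.002]
contact_force: [1.2, -3.6, 2.6]
opening: 0.0447
grip_force: 52.7
```

```bash
python3 -c "
from h import *
st()"
```

```text
5.15 [0.5285 0.0872 0.0656] yaw 41.53 tilt [ 0.0015 -0.0009] F [ 1.23 -3.6   2.59] M [-0.713 -0.212 -0.061] open 0.0447 grip 52.7 q6 0.87 eff6 -0.014
```

Gripped, with 45 mm opening. First a 5° clockwise feel of the detent, then the first click. At least two clicks are free before the stop.

Emit:
carry_out(
  rows=[
    [0, 0, 0.028, 0, 0, 0, 0.2],
    [0, 0, 0.028, 0, 0, 0, 0.2],
    [0, 0, 0.028, 0, 0, 0, 0.2],
  ],
)

```text
t: 5.45
tool_pos: [0.5285, 0.0873, 0.0656]
tool_rot: [2.982, 0.986, 0.002]
contact_force: [1.9, -4.4, 4.7]
opening: 0.0449
grip_force: 53.1
```

```bash
python3 -c "
from h import *
st()"
```

```text
5.45 [0.5285 0.0873 0.0656] yaw 36.6 tilt [ 0.0015 -0.0008] F [ 1.88 -4.44  4.66] M [-0.814 -0.239  0.062] open 0.0449 grip 53.1 q6 0.96 eff6 0.088
```

Emit:
carry_out(
  rows=[
    [0, 0, 0.04, 0, 0, 0, 0.2],
    [0, 0, 0.083, 0, 0, 0, 0.2],
    [0, 0, 0.083, 0, 0, 0, 0.2],
    [0, 0, 0.083, 0, 0, 0, 0.2],
  ],
)

```text
t: 5.85
tool_pos: [0.5284, 0.0874, 0.0655]
tool_rot: [3.084, 0.593, 0.002]
contact_force: [1.2, -4.4, 4.9]
opening: 0.0448
grip_force: 53.3
```

```bash
python3 -c "
from h import *
st()"
```

```text
5.85 [0.5284 0.0874 0.0655] yaw 21.78 tilt [ 0.0012 -0.0006] F [ 1.2  -4.42  4.93] M [-0.936 -0.248 -0.175] open 0.0448 grip 53.3 q6 1.22 eff6 -0.086
```

Emit:
carry_out(
  rows=[
    [0, 0, 0.028, 0, 0, 0, 0.2],
    [0, 0, 0.028, 0, 0, 0, 0.2],
    [0, 0, 0.028, 0, 0, 0, 0.2],
  ],
)

```text
t: 6.15
tool_pos: [0.5284, 0.0874, 0.0656]
tool_rot: [3.107, 0.458, 0.002]
contact_force: [0.3, -4.0, 5.8]
opening: 0.0448
grip_force: 53.3
```

```bash
python3 -c "
from h import *
st()"
```

```text
6.15 [0.5284 0.0874 0.0656] yaw 16.77 tilt [ 0.0012 -0.0006] F [ 0.32 -4.04  5.81] M [-0.872 -0.215  0.021] open 0.0448 grip 53.3 q6 1.3 eff6 0.08
```

Emit:
carry_out(
  rows=[
    [0, 0, 0.04, 0, 0, 0, 0.2],
    [0, 0, 0.084, 0, 0, 0, 0.2],
    [0, 0, 0.084, 0, 0, 0, 0.2],
    [0, 0, 0.084, 0, 0, 0, 0.2],
  ],
)

```text
t: 6.55
tool_pos: [0.5284, 0.0876, 0.0656]
tool_rot: [3.141, 0.045, 0.002]
contact_force: [0.8, -3.8, 5.6]
opening: 0.045
grip_force: 53.3
```

```bash
python3 -c "
from h import *
st()"
```

```text
6.55 [0.5284 0.0876 0.0656] yaw 1.62 tilt [ 0.0011 -0.0002] F [ 0.84 -3.78  5.57] M [-0.871 -0.156 -0.041] open 0.045 grip 53.3 q6 1.57 eff6 -0.046
```

Emit:
carry_out(
  rows=[
    [0, 0, 0.028, 0, 0, 0, 0.2],
    [0, 0, 0.028, 0, 0, 0, 0.2],
    [0, 0, 0.028, 0, 0, 0, 0.2],
  ],
)

```text
t: 6.85
tool_pos: [0.5284, 0.0876, 0.0656]
tool_rot: [3.14, -0.091, 0.002]
contact_force: [0.4, -3.6, 5.2]
opening: 0.0447
grip_force: 53.3
```

```bash
python3 -c "
from h import *
st()"
```

```text
6.85 [0.5284 0.0876 0.0656] yaw -3.31 tilt [ 0.0011 -0.0005] F [ 0.36 -3.56  5.16] M [-0.759 -0.211  0.514] open 0.0447 grip 53.3 q6 1.65 eff6 0.533
```

The torque jumped to 0.53 N m against about 0.08 at the earlier notches, so this is the zero stop (it started two clicks open). Notch 0 is at yaw ≈ 1.5°. Now I open it to yaw 121.5°, six clicks.

Emit:
carry_out(
  rows=[
    [0, 0, -0.04, 0, 0, 0, 0.2],
    [0, 0, -0.08, 0, 0, 0, 0.2],
    [0, 0, -0.12, 0, 0, 0, 0.2],
    [0, 0, -0.138, 0, 0, 0, 0.2],
    [0, 0, -0.138, 0, 0, 0, 0.2],
  ],
)

```text
t: 7.35
tool_pos: [0.5284, 0.0874, 0.0655]
tool_rot: [3.086, 0.585, 0.002]
contact_force: [1.7, -4.6, 5.7]
opening: 0.045
grip_force: 53.3
```

```bash
python3 -c "
from h import *
st()"
```

```text
7.35 [0.5284 0.0874 0.0655] yaw 21.49 tilt [ 0.0012 -0.0006] F [ 1.72 -4.61  5.66] M [-0.9   -0.241 -0.031] open 0.045 grip 53.3 q6 1.22 eff6 -0.204
```

Emit:
carry_out(
  rows=[
    [0, 0, -0.04, 0, 0, 0, 0.2],
    [0, 0, -0.08, 0, 0, 0, 0.2],
    [0, 0, -0.111, 0, 0, 0, 0.2],
    [0, 0, -0.139, 0, 0, 0, 0.2],
    [0, 0, -0.139, 0, 0, 0, 0.2],
  ],
)

```text
t: 7.85
tool_pos: [0.5286, 0.0872, 0.0655]
tool_rot: [2.885, 1.24, 0.002]
contact_force: [0.3, -6.1, 4.4]
opening: 0.0447
grip_force: 53.2
```

```bash
python3 -c "
from h import *
st()"
```

```text
7.85 [0.5286 0.0872 0.0655] yaw 46.52 tilt [ 0.0016 -0.0009] F [ 0.32 -6.1   4.42] M [-0.998 -0.318 -0.1  ] open 0.0447 grip 53.2 q6 0.78 eff6 -0.374
```

Emit:
carry_out(
  rows=[
    [0, 0, -0.04, 0, 0, 0, 0.2],
    [0, 0, -0.08, 0, 0, 0, 0.2],
    [0, 0, -0.12, 0, 0, 0, 0.2],
    [0, 0, -0.16, 0, 0, 0, 0.2],
    [0, 0, -0.2, 0, 0, 0, 0.2],
  ],
)

```text
t: 8.35
tool_pos: [0.5289, 0.0871, 0.0656]
tool_rot: [2.356, 2.075, 0.002]
contact_force: [1.7, -5.9, 4.9]
opening: 0.0449
grip_force: 53.1
```

Emit:
carry_out(
  rows=[
    [0, 0, -0.04, 0, 0, 0, 0.2],
    [0, 0, -0.08, 0, 0, 0, 0.2],
    [0, 0, -0.12, 0, 0, 0, 0.2],
    [0, 0, -0.16, 0, 0, 0, 0.2],
    [0, 0, -0.2, 0, 0, 0, 0.2],
  ],
)

```text
t: 8.85
tool_pos: [0.5293, 0.0871, 0.0656]
tool_rot: [1.599, 2.7, 0.001]
contact_force: [4.5, -5.4, 2.8]
opening: 0.0452
grip_force: 53.0
```

Emit:
carry_out(
  rows=[
    [0, 0, -0.0165, 0, 0, 0, 0.2],
    [0, 0, -0.0165, 0, 0, 0, 0.2],
    [0, 0, -0.0165, 0, 0, 0, 0.2],
  ],
)

```text
t: 9.15
tool_pos: [0.5293, 0.0871, 0.0656]
tool_rot: [1.535, 2.737, 0.001]
contact_force: [4.5, -5.0, 2.6]
opening: 0.0449
grip_force: 53.0
```

```bash
python3 -c "
from h import *
st()"
```

```text
9.15 [0.5293 0.0871 0.0656] yaw 121.44 tilt [ 0.0032 -0.0011] F [ 4.52 -4.98  2.62] M [-0.97  -0.494  0.118] open 0.0449 grip 53.0 q6 -0.52 eff6 0.101
```

Six clicks done: the turn from notch 0 is 119.9°. I'll release a little and lift clear.

Emit:
carry_out(
  rows=[
    [0, 0, 0, 0, 0, 0, -0.41],
    [0, 0, 0, 0, 0, 0, -0.41],
    [0, 0, 0, 0, 0, 0, -0.41],
    [0, 0, 0, 0, 0, 0, -0.41],
    [0, 0, 0, 0, 0, 0, -0.41],
  ],
)

```text
t: 9.65
tool_pos: [0.5275, 0.088, 0.0645]
tool_rot: [-1.541, -2.737, 0.0]
contact_force: [0.9, 0.8, -0.6]
opening: 0.06
grip_force: 0.0
```

Emit:
carry_out(
  rows=[
    [0, 0, 0, 0, 0, -0.1, -0.41],
    [0, 0, 0, 0, 0, -0.2, -0.41],
    [0, 0, 0, 0, 0, -0.3, -0.41],
    [0, 0, 0, 0, 0, -0.3, 0.15],
    [0, 0, 0, 0, 0, -0.3, 0.15],
  ],
)

```text
t: 10.15
tool_pos: [0.5283, 0.0878, 0.1557]
tool_rot: [1.542, 2.736, 0.002]
contact_force: [-0.7, 0.9, -0.8]
opening: 0.0362
grip_force: 0.0
```

```bash
python3 -c "
from h import *
st();go(.503,.0095,.155,125)"
```

```text
10.15 [0.5283 0.0878 0.1557] yaw 121.2 tilt [0.0017 0.0003] F [-0.67  0.95 -0.78] M [-0.026  0.055  0.024] open 0.0362 grip 0.0 q6 -0.52 eff6 -0.002
turn [ 0.0005  0.0002 -0.0211] shift [-0.1795 -0.2074  0.0021]
```

Emit:
carry_out(
  rows=[
    [0, 0, -0.02, -0.09, -0.1, 0, 0.15],
    [0, 0, -0.02, -0.18, -0.205, 0, 0.15],
    [0, 0, -0.02, -0.18, -0.205, 0, 0.15],
    [0, 0, -0.02, -0.18, -0.205, 0, 0.15],
  ],
)

```text
t: 10.55
tool_pos: [0.5021, 0.0093, 0.1531]
tool_rot: [-1.457, -2.78, 0.001]
contact_force: [0.4, -0.6, -0.1]
opening: 0.036
grip_force: 0.0
```

```bash
python3 -c "
from h import *
st();go(.503,.0095,.11,125)
d=get_image('scene');u=proj(d,[.503,.0095,.13]).astype(int);print(u)
c=d['img'][u[1]-30:u[1]+28,u[0]-39:u[0]+39]
cv2.imwrite('pics/d7.png',cv2.resize(cv2.convertScaleAbs(c,alpha=1.8,beta=10),None,fx=10,fy=10,interpolation=cv2.INTER_CUBIC))"
```

```text
10.55 [0.5021 0.0093 0.1531] yaw 124.69 tilt [-0.0027  0.0009] F [ 0.43 -0.64 -0.06] M [ 0.032 -0.013 -0.036] open 0.036 grip 0.0 q6 -0.74 eff6 -0.02
turn [-0.0005 -0.0007 -0.0017] shift [-0.0015  0.0031  0.1438]
[256 237]
```

View pics/d7.png

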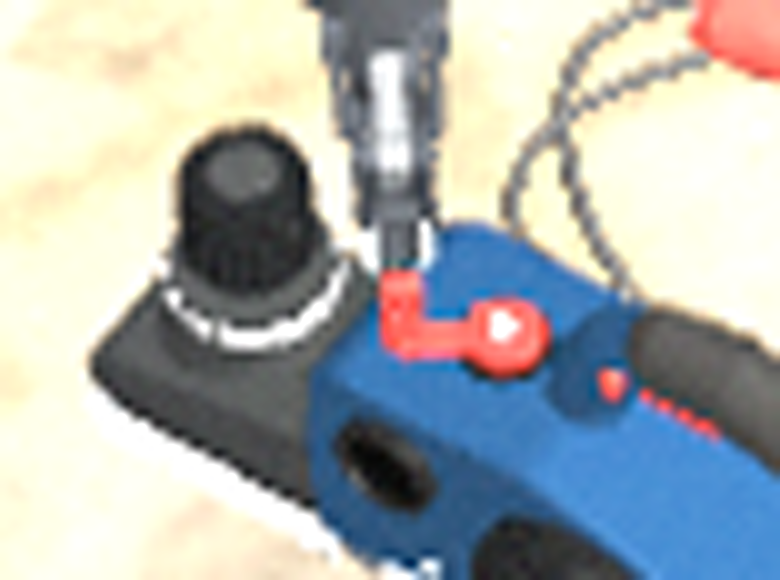

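The gripper is right above the red tab, with its tips at about (405,265) and the tab top at (400,275). I'll go down to straddle it.

Emit:
carry_out(
  rows=[
    [0, 0, 0, 0, 0.003, 0.07, 0.15],
    [0, 0, 0, 0, 0.003, 0.14, 0.15],
    [0, 0, 0, 0, 0.003, 0.14, 0.15],
    [0, 0, 0, 0, 0.003, 0.14, 0.15],
  ],
)

```text
t: 11.0
tool_pos: [0.5036, 0.011, 0.1123]
tool_rot: [-1.453, -2.783, 0.001]
contact_force: [0.6, 0.3, -0.7]
opening: 0.0367
grip_force: 0.0
```

```bash
python3 -c "
from h import *
st()"
```

```text
11.0 [0.5036 0.011  0.1123] yaw 124.87 tilt [-0.0018  0.0004] F [ 0.56  0.34 -0.74] M [-0.001 -0.036  0.055] open 0.0367 grip 0.0 q6 -0.73 eff6 0.001
```

Emit:
carry_out(
  rows=[
    [0, 0, 0, 0, 0, 0.03, 0.15],
    [0, 0, 0, 0, 0, 0.06, 0.15],
    [0, 0, 0, 0, 0, 0.06, 0.15],
    [0, 0, 0, 0, 0, 0.06, 0.15],
  ],
)

```text
t: 11.4
tool_pos: [0.5038, 0.0102, 0.0947]
tool_rot: [-1.456, -2.783, 0.0]
contact_force: [0.5, -0.3, 0.3]
opening: 0.0363
grip_force: 0.0
```

Run:
```python
from h import *
st()
o=get_obs();R=Ro.from_rotvec(o["tool_rot"]);P=np.array([.5225,-.018])
for a in range(125,20,-8):
    X=np.array([*(P+.033*np.array([np.cos(np.radians(a)),np.sin(np.radians(a))])),o["tool_pos"][2]])
    print(a,((125-a)/180),(R.inv().apply(X-o["tool_pos"])/.3).round(3))
```

```text
11.4 [0.5038 0.0102 0.0947] yaw 124.78 tilt [-0.0005  0.0001] F [ 0.53 -0.31  0.3 ] M [0.05  0.009 0.035] open 0.0363 grip 0.0 q6 -0.73 eff6 0.0
125 0.0 [-0.003 -0.003 -0.   ]
117 0.044444444444444446 [-0.004  0.012 -0.   ]
109 0.08888888888888889 [-0.007  0.027 -0.   ]
101 0.13333333333333333 [-0.012  0.042 -0.   ]
93 0.17777777777777778 [-0.019  0.056 -0.   ]
85 0.2222222222222222 [-0.028  0.068 -0.   ]
77 0.26666666666666666 [-0.039  0.079 -0.   ]
69 0.3111111111111111 [-0.051  0.089 -0.   ]
61 0.35555555555555557 [-0.064  0.096 -0.   ]
53 0.4 [-0.078  0.102 -0.   ]
45 0.4444444444444444 [-0.093  0.106 -0.   ]
37 0.4888888888888889 [-0.108  0.107 -0.   ]
29 0.5333333333333333 [-0.124  0.107 -0.   ]
21 0.5777777777777777 [-0.139  0.104 -0.   ]
```

Straddled with no contact. I'll narrow the gap around the tab, then swing along the arc.

Emit:
carry_out(
  rows=[
    [0, 0, 0, -0.003, -0.003, 0, 0.67],
    [0, 0, 0, -0.003, -0.003, 0, 0.67],
    [0, 0, 0, -0.003, -0.003, 0, 0.67],
    [0, 0, 0, -0.003, -0.003, 0, 0.67],
  ],
  force=20,
)

```text
t: 11.8
tool_pos: [0.5039, 0.0089, 0.0951]
tool_rot: [1.456, 2.784, 0.0]
contact_force: [0.1, -0.0, -0.2]
opening: 0.014
grip_force: 0.0
```

```bash
python3 -c "
from h import *
st()"
```

```text
11.8 [0.5039 0.0089 0.0951] yaw 124.78 tilt [ 0.0004 -0.    ] F [ 0.14 -0.03 -0.2 ] M [-0.028 -0.053 -0.035] open 0.014 grip 0.0 q6 -0.74 eff6 -0.0
```

Emit:
carry_out(
  rows=[
    [0, 0, 0.044, -0.001, 0.015, 0, 0.67],
    [0, 0, 0.089, -0.004, 0.03, 0, 0.67],
    [0, 0, 0.133, -0.009, 0.045, 0, 0.67],
    [0, 0, 0.178, -0.016, 0.059, 0, 0.67],
    [0, 0, 0.222, -0.025, 0.071, 0, 0.67],
  ],
)

```text
t: 12.3
tool_pos: [0.5252, 0.0147, 0.0948]
tool_rot: [-2.325, -2.112, 0.002]
contact_force: [-2.2, -1.3, 0.8]
opening: 0.014
grip_force: 0.8
```

```bash
python3 -c "
from h import *
st()"
```

```text
12.3 [0.5252 0.0147 0.0948] yaw 84.51 tilt [-0.0014 -0.0006] F [-2.23 -1.27  0.82] M [-0.093  0.257 -0.004] open 0.014 grip 0.8 q6 -0.02 eff6 -1.106
```

The force is about 2 N against the swing, so the lever is moving. Continuing.

Emit:
carry_out(
  rows=[
    [0, 0, 0.044, -0.001, 0.015, 0, 0.67],
    [0, 0, 0.089, -0.004, 0.03, 0, 0.67],
    [0, 0, 0.133, -0.009, 0.045, 0, 0.67],
    [0, 0, 0.178, -0.016, 0.059, 0, 0.67],
    [0, 0, 0.2, -0.02, 0.065, 0, 0.67],
  ],
)

```text
t: 12.8
tool_pos: [0.544, 0.007, 0.0946]
tool_rot: [-2.863, -1.292, 0.002]
contact_force: [-2.3, 0.1, -0.4]
opening: 0.0143
grip_force: 0.7
```

```bash
python3 -c "
from h import *
st()"
```

```text
12.8 [0.544  0.007  0.0946] yaw 48.59 tilt [-0.0018  0.0001] F [-2.35  0.06 -0.42] M [ 0.043  0.295 -0.036] open 0.0143 grip 0.7 q6 0.6 eff6 -0.275
```

Emit:
carry_out(
  rows=[
    [0, 0, 0.044, -0.001, 0.015, 0, 0.67],
    [0, 0, 0.089, -0.004, 0.03, 0, 0.67],
    [0, 0, 0.089, -0.004, 0.03, 0, 0.67],
    [0, 0, 0.089, -0.004, 0.03, 0, 0.67],
  ],
)

```text
t: 13.2
tool_pos: [0.5505, 0.0003, 0.0949]
tool_rot: [3.012, 0.891, 0.001]
contact_force: [0.9, -0.0, -0.8]
opening: 0.0143
grip_force: 0.0
```

```bash
python3 -c "
from h import *
st()"
```

```text
13.2 [5.505e-01 3.000e-04 9.490e-02] yaw 32.97 tilt [ 0.0004 -0.0001] F [ 0.93 -0.01 -0.79] M [-0.007 -0.026 -0.003] open 0.0143 grip 0.0 q6 0.86 eff6 0.031
```

Emit:
carry_out(
  rows=[
    [0, 0, 0.033, -0.001, 0.011, 0, 0.67],
    [0, 0, 0.056, -0.002, 0.019, 0, 0.67],
    [0, 0, 0.056, -0.002, 0.019, 0, 0.67],
    [0, 0, 0.056, -0.002, 0.019, 0, 0.67],
  ],
)

```text
t: 13.6
tool_pos: [0.5493, 0.0003, 0.0945]
tool_rot: [-3.068, -0.622, 0.011]
contact_force: [-12.6, 14.5, 7.6]
opening: 0.0139
grip_force: 9.0
```

```bash
python3 -c "
from h import *
st()"
```

```text
13.6 [5.493e-01 3.000e-04 9.450e-02] yaw 22.94 tilt [-0.0091  0.0099] F [-12.64  14.47   7.59] M [2.397 1.935 0.121] open 0.0139 grip 9.0 q6 1.03 eff6 0.147
```

The lever is hard against its end stop (19 N). I'll back off to the force-free pose, open and lift.

Emit:
carry_out(
  rows=[
    [0, 0, -0.04, 0, -0.011, 0, 0.67],
    [0, 0, -0.04, 0, -0.011, 0, 0.5],
    [0, 0, -0.04, 0, -0.011, 0, 0.3],
    [0, 0, -0.04, 0, -0.011, 0, 0.3],
  ],
)

```text
t: 14.0
tool_pos: [0.552, -0.0021, 0.0951]
tool_rot: [3.035, 0.809, 0.001]
contact_force: [0.3, -0.4, 0.0]
opening: 0.0301
grip_force: 0.0
```

Emit:
carry_out(
  rows=[
    [0, 0, 0, 0, 0, -0.1, 0.3],
    [0, 0, 0, 0, 0, -0.25, 0.3],
    [0, 0, 0, 0, 0, -0.4, 0.3],
    [0, 0, 0, 0, 0, -0.5, 0.3],
    [0, 0, 0, 0, 0, -0.5, 0.3],
  ],
)

```text
t: 14.5
tool_pos: [0.5549, -0.0025, 0.2519]
tool_rot: [3.031, 0.808, 0.017]
contact_force: [0.3, 0.3, 0.4]
opening: 0.0299
grip_force: 0.0
```

```bash
python3 -c "
from h import *
st();go(.45,-.2,.25,22)"
```

```text
14.5 [ 0.5549 -0.0025  0.2519] yaw 29.86 tilt [ 0.0115 -0.0018] F [0.28 0.33 0.41] M [-0.007 -0.05  -0.032] open 0.0299 grip 0.0 q6 0.91 eff6 -0.004
turn [ 0.0021 -0.003   0.0437] shift [-0.631   0.3967  0.0035]
```

Now I'll move aside and check the lever from above.

Emit:
carry_out(
  rows=[
    [0, 0, 0, -0.13, 0.08, 0, 0.3],
    [0, 0, 0, -0.26, 0.16, 0, 0.3],
    [0, 0, 0, -0.39, 0.25, 0, 0.3],
    [0, 0, 0, -0.52, 0.33, 0, 0.3],
    [0, 0, 0, -0.6, 0.4, 0, 0.3],
  ],
)

```text
t: 15.0
tool_pos: [0.4536, -0.1975, 0.2438]
tool_rot: [-3.036, -0.807, 0.002]
contact_force: [0.4, 0.4, 0.9]
opening: 0.0301
grip_force: 0.0
```

Emit:
carry_out(
  rows=[
    [0, 0, 0, 0, 0.16, 0, 0.3],
    [0, 0, 0, 0, 0.32, 0, 0.3],
    [0, 0, 0, 0, 0.32, 0, 0.3],
    [0, 0, 0, 0, 0.32, 0, 0.3],
  ],
)

```text
t: 15.4
tool_pos: [0.5029, -0.2794, 0.2427]
tool_rot: [-3.033, -0.807, 0.004]
contact_force: [0.8, 1.2, 0.6]
opening: 0.03
grip_force: 0.0
```

```bash
python3 -c "
from h import *
st()
d=get_image('top');im=d['img'];b,g,r=[im[...,i].astype(int) for i in range(3)]
m=(r>110)&(g<70)&(b<70)
for y in range(230,256):print(y,''.join('#' if m[y,x] else '.' for x in range(268,308)))
p=ray(d,290.4,243.2,.114)
for a in (36.7,):print(proj(d,p+[.033*np.cos(np.radians(a)),.033*np.sin(np.radians(a)),.031]))
cv2.imwrite('pics/e.png',im)"
```

```text
15.4 [ 0.5029 -0.2794  0.2427] yaw 29.81 tilt [-0.003   0.0023] F [0.83 1.15 0.55] M [ 0.001 -0.043  0.011] open 0.03 grip 0.0 q6 0.41 eff6 -0.007
230 .............####.......................
231 .............####.......................
232 ..............####......................
233 .............#.###......................
234 ..............#####.....................
235 ..............#####.....................
236 ...............#####....................
237 ...............######...................
238 ................#########...............
239 .................#########..............
240 .................##########.............
241 .................####..#####............
242 .................####...####............
243 .................####...####............
244 .................####...####............
245 ..................#########.............
246 ..................#########.............
247 ...................#######..............
248 .....................###................
249 ........................................
250 ........................................
251 ........................................
252 ........................................
253 ........................................
254 ........................................
255 ........................................
[282.81305912 230.85877024]
```

View pics/e.png

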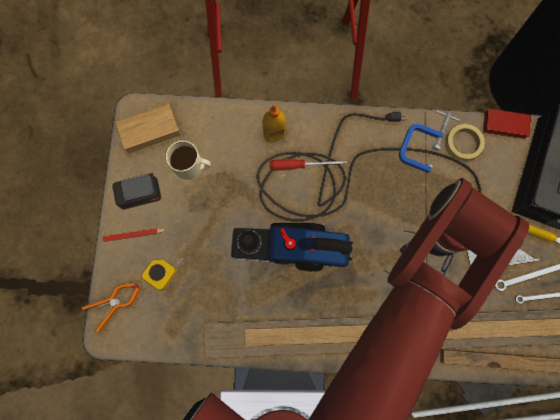

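The lever tab is at about (283,231), which matches the predicted far stop (282.8,230.9). The other visible things are where they were, though the arm partly hides the spectacles; it stayed 0.24 m above the table there. I'm handing in.

```bash
python3 -c "
from station import *
print(finish_job())"
```

```text
the job is handed in; nothing more can be done
None
```

I turned the knob to its zero stop (the torque rose to about 0.53 N m) and opened it six clicks (119.9° of turn). I then swung the lever to its far stop, let go of everything and handed the job in.

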